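# Reload the fan controller's battery bay and snap its cover on level

### The arm

A 6-joint arm with a two-finger parallel gripper is mounted at the origin on the work surface. World frame = base frame: x ahead of the robot, y to its left, z up, the work surface at z = 0. Lengths are in m, angles in degrees, forces in N, time in s.
With the tool pointing down it reaches from about 0.25 to 0.775 m from the base axis. Payload 4 kg.
Tool frame: the origin (TCP) lies midway between the tips of the shut fingers; the grasp point (between the pads) lies 19 mm behind it; z points along the fingers, y is the line along which they close (so a half turn about z gives the same grasp; the last joint's range is limited). The gripper opens to 94 mm and grips with 3 to 60 N. Pads are 16 mm wide; open, the fingers measure 119 mm over their backs; the gripper's body (75 mm by 177 mm) begins 78 mm behind the grasp point.
Start: joints at [-73.287, 4.996, 78.535, -0, 96.463, -5.907], TCP at [0.212, -0.508, 0.206] pointing down, gripper open.
Joint ranges: [-177.83, 177.83], [-43.37, 116.18], [15.69, 146.23], [-61.86, 241.86], [9.47, 152.12], [-147.06, 147.06]. Speed limits (degrees/s): [159.86, 159.86, 180, 180, 180, 180].

### API

Orientations are given as a 3x3 rotation matrix whose columns are the frame's x, y, z axes.
In Python, from rig import state, optics, job gives the robot as it stands. The module is installed in compiled form; this text tells all that it offers.
- The arm moves only by the tool servo_tool, never from a script. Its arguments are lists of equal length, an entry for each row: "gripper": the finger opening in cm, from 0 to 9.4; "xyz": the shift along the tool's x, y, z in cm, a list of three; "twist": the turn, a rotation vector about the tool's x, y, z in degrees, a list of three. A call has 1 to 5 rows; each row shifts and turns the commanded pose from where the row before left it, along the tool's axes as they then stand; what a row does not reach is not made up. A row lasts 1/12 s, in which the tool goes at most 41.7 mm and 7.16 degrees, less where a joint would pass 70% of its speed; a pose out of reach is approached as far as the arm can. A call with a gripper value outside its range is refused whole. The fingers move at their own pace and stop on an object; "force" is the grip in N (left out, the last holds). Time passes only in rows, so rows that do not move let the fingers close. It gives the time, the measured TCP pose, the force, the opening and the grip force at its end, in the units of the state.
- state(): the state, without advancing time (a new reading comes with each control period).
- optics.read_camera(name): name is "scene" or "side" or "wrist"; returns the picture (400x640x3 uint8, red, green, blue); there is no depth.
- optics.calibration(name): a dict with "intrinsics" (3x3 intrinsics, pixels), "R" (3x3) and "t" (3): a world point X has camera coordinates R X + t. Camera axes: x right, y down, z forward; pixel columns grow to the right and rows downward; lengths in m; the calibration is good to about 2 mm. A picture is of the moment at which its call begins: read the wrist's pose just before it. calibration takes no time and is no camera call; for the wrist camera it gives the pose at the moment of the call.
- job.job_done(): hands the job in; it is judged then, once.
The state is a dict: "clock": time; "q": joint angles; "joint_velocities": joint speeds; "joint_efforts": joint torques, N m; "eef_pos": TCP position; "tool_rot": TCP orientation; "contact_force": force on the tool from outside, world axes, zero at the start; "ft_torque": the same for the moment, N m; "width": finger opening in m; "finger_force": force on a finger pad.
Only numpy, scipy, OpenCV 4.12 (cv2) and the standard library are available. Lean on these libraries where they do the work, as an engineer would, in place of code of your own. Each camera call takes 0.05 s, during which the arm holds its last target. There are 200 camera calls.

### The job

Lay the battery pack flat in the open bay of the white fan controller, its brass contacts towards the dial end. Then close the bay with the loose cover: hook the cover's tongues under the lip beside the dial end and press its free end down, firmly but without forcing it, until the end catch snaps over it and the cover sits level; leave it closed and do not shift the other things on the cabinet.

Things in the scene. Friction and masses are not known exactly. Their poses are not given: they have to be found in the camera images.
- controller: White fan controller box, fixed. Origin on the cabinet top; +x from dial end to catch end, z up. In mm: x -98..104, y +-32. Head x -98..-29, 52 high; on top a grey dial (34 across, 13 tall, at x -66) and black rocker (x -40..-33, 2 tall). Then the bay, inside x -21..79, y +-26; its rim is 40 high, but both side walls have finger notches, x 5..53, down to height 12.
- cover: White cover plate, 113 x 60 x 7 mm, 60 to 80 g, lying flat, right side up. Origin: centre of its underside; x along its length, z up. Two flat tongues, 3 mm thick, stick out 10 mm from its -x end at the bottom (y 6 to 20 mm either side). The +x end is the free end, marked by five fine ribs on top (x 36 to 49 mm). Seated, its axes are the controller's.
- pack: Grey battery pack, a block 90 x 44 x 24 mm, 110 to 225 g, lying flat. Origin: centre of its underside; x along its length, z up. Two brass contacts are on its -x end, a paper label on top. In the bay its +x is the controller's +x.
- cover_seat (a point): Where the cover's origin comes to lie when seated on the bay's rim: controller frame (27.5, 0, 40) mm; axes as the controller.
- bay_floor (a point): Middle of the bay floor, 6 mm above the cabinet top: controller frame (29, 0, 6) mm, where the pack's origin should lie (the bay is 10 mm longer and 8 mm wider than the pack); axes as the controller.
- slot_mouth (a point): Middle of the head's bay-side face at rim height: controller frame (-29, 0, 40) mm; axes as the controller. The slot for the tongues opens here towards +x: 44 mm wide, from 5 mm below this point to 5 mm above, 14 mm deep, roofed by the 7 mm thick lip; before it, the rim dips 5 mm over the same width (x -29..-21). A seated cover's end lies against this face.
- catch_tip (a point): Tip of the end catch, a sprung white nose 20 mm wide; at rest at controller frame (81, 0, 48.5) mm, 3 mm over the end of a seated cover. Above it a lead-in slope rises to x 86, z 58.5; below it a slope holds the cover down. Beside it two housing cheeks, x 90..104, y 11.5 to 17 either side, 56 mm high.
- catch (a joint): How far the catch is pushed back towards +x (m): 0 at rest, at most 0.007; about 0.001 with the cover snapped in.
- press_point (a point): Where to press: the top of a seated cover, 20 mm from its free end; controller frame (64, 0, 47) mm. A hooked cover rests on the catch's slope, some 12 mm proud here; it snaps home under a press of roughly 8 to 14 N. Stop soon after: a push of 20 to 30 N is plenty, and more than 80 N between cover and controller is forcing it.
- cover_tongue (a point): Middle of the line between the tips of the cover's tongues, at half their thickness: cover frame (-66.5, 0, 1.5) mm.
- cover_free_end (a point): Middle of the lower edge of the cover's free end: cover frame (56.5, 0, 0) mm.
- pack_contacts (a point): Middle of the lower edge of the pack's contact end: pack frame (-45, 0, 0) mm.
- toothpicks: Bystander: orange plastic toothpick holder with twist cap, 51 mm across, 80 mm tall; origin at its foot.
- ashtray: Bystander: round stainless ashtray, 112 mm across, 30 mm tall; origin at its foot.
- cup: Bystander: jade-green ceramic lidded cup, 88 mm across, 119 mm tall; origin at its foot.
- roller: Bystander: wooden massage roller with handle, 240 mm long along its x, 76 mm wide, 38 mm tall; origin on the underside.
- handset: Bystander: white remote handset with grey keys, 160 x 42 x 20 mm; origin centre of underside.
- glasses_case: Bystander: dark brown glasses case, 160 x 60 x 34 mm; origin centre of underside.
Mind the look-alikes: they are no part of the job. Of the things like the cover, leave any that is brown; of the rest the larger one is meant. There is more than one size of the pack; the job needs the larger.

How it is judged (in metres and radians):
On the way, in this order (a step that is already met when the one before it is completed fails the run):
1. the battery pack lies flat in the bay, contacts towards the dial end, released, the cover not yet on (x of pack in the frame of bay_floor between -0.012 and 0.012 m and y of pack in the frame of bay_floor between -0.01 and 0.01 m and z of pack in the frame of bay_floor between -0.003 and 0.003 m and angle between pack's own z axis and vertical below 0.06 rad and x of pack_contacts in the frame of bay_floor below -0.03 m and contact force between pack and the fingers below 0.1 N and distance between cover and cover_seat above 0.05 m), for 0.1 s.
2. the cover's tongues are under the lip (x of cover_tongue in the frame of slot_mouth below -0.004 m and y of cover_tongue in the frame of slot_mouth between -0.006 and 0.006 m and z of cover_tongue in the frame of slot_mouth between -0.006 and 0.005 m), for 0.1 s.
At the end, for the whole second after the job is handed in: Cover closed, still: within 3 mm of its seat along the box, 4 mm across, about 2 mm proud at most, level within 0.02 rad, square within 0.05 rad, tongues under the lip. Pack flat in the bay (3 mm, 0.06 rad), within 12 mm along and 10 mm across of its middle, contacts to the head (x of cover in the frame of cover_seat between -0.003 and 0.003 m and y of cover in the frame of cover_seat between -0.004 and 0.004 m and z of cover in the frame of cover_seat between -0.002 and 0.0018 m and z of cover_free_end in the frame of cover_seat between -0.002 and 0.002 m and angle between cover's own z axis and vertical below 0.02 rad and angle between the x axis of cover and the x axis of cover_seat, either way round below 0.05 rad and x of cover_tongue in the frame of cover_seat below -0.06 m and x of pack in the frame of bay_floor between -0.012 and 0.012 m and y of pack in the frame of bay_floor between -0.01 and 0.01 m and z of pack in the frame of bay_floor between -0.003 and 0.003 m and angle between pack's own z axis and vertical below 0.06 rad and x of pack_contacts in the frame of bay_floor below -0.03 m and linear speed of each of cover, pack below 0.01 m/s); the robot touches nothing.
It fails at once if the cover is forced on the controller with more than 80 N (contact force between cover and controller above 80 N).
It fails at once if a bystander is shifted by more than 20 mm (distance of any of toothpicks, ashtray, cup, roller, handset, glasses_case from where it was at the start of the episode above 0.02 m).
It fails at once if the toothpick holder or the cup is tipped (angle between any of toothpicks, cup's own z axis and vertical above 0.3 rad).
It also fails if it takes over 48 s, if anything falls off the work surface, if the arm or the gripper's body presses on something with over 40 N, if the wrist force passes 120 N, or if a joint passes its speed limit or range.

## Working session

There is one attempt and no reset: what is moved stays moved. The work goes in short steps, Python scripts to look and compute and a tool call to move; the robot and the scene stay as the last step left them, time stands still between calls to the robot, and variables do not carry over. Pictures are saved under pics/ and viewed, at most 10 in all, crops included, and the job is handed in when it is done.

Besides the shell and the picture viewer there is one more tool, called as name(argument=value, ...) on one line, values as JSON. servo_tool: Moves the arm, as the interface text tells. Its arguments: {"type":"object","properties":{"gripper":{"type":"array","items":{"type":"number"}},"xyz":{"type":"array","items":{"type":"array","items":{"type":"number"}}},"twist":{"type":"array","items":{"type":"array","items":{"type":"number"}}},"force":{"type":"number"}},"required":["gripper","xyz","twist"]}

```bash
mkdir -p pics
python3 - <<'E'
from rig import state,optics
import cv2,numpy as np
s=state();print(s['clock'],s['eef_pos'],s['tool_rot'],s['contact_force'],s['width'])
for n in ['scene','side']:
    im=optics.read_camera(n);np.save(f'pics/{n}.npy',im);cv2.imwrite(f'pics/{n}.png',im[:,:,::-1])
    c=optics.calibration(n);print(n,c['intrinsics'],c['R'],c['t'], -c['R'].T@c['t'])
E
```

```text
0.0 [ 0.21135585 -0.50718176  0.20430416] [[ 9.23084127e-01  3.84597517e-01 -6.66513180e-04]
 [ 3.84598049e-01 -9.23081788e-01  2.08641403e-03]
 [ 1.87183476e-04 -2.18227534e-03 -9.99997601e-01]] [-0.24164213  0.34268214  0.0695561 ] 0.09417519532620922
scene [[500.82137062   0.         317.61455745]
 [  0.         500.82137062 202.41817346]
 [  0.           0.           1.        ]] [[ 0.22819115  0.97353624  0.01248927]
 [ 0.83640205 -0.18944942 -0.51433504]
 [-0.49835772  0.12781275 -0.85749839]] [-0.11848749 -0.41827878  1.77685161] [ 1.26239473 -0.1909951   1.30999178]
side [[486.57651273   0.         325.69462453]
 [  0.         486.57651273 192.19319936]
 [  0.           0.           1.        ]] [[ 0.71932995 -0.69443854  0.01787561]
 [-0.34855282 -0.3830662  -0.85543627]
 [ 0.60089546  0.60911034 -0.5175995 ]] [-0.37282048  0.2546861   1.38223143] [-0.4736241  -1.00327073  0.93997442]
```

View pics/scene.png

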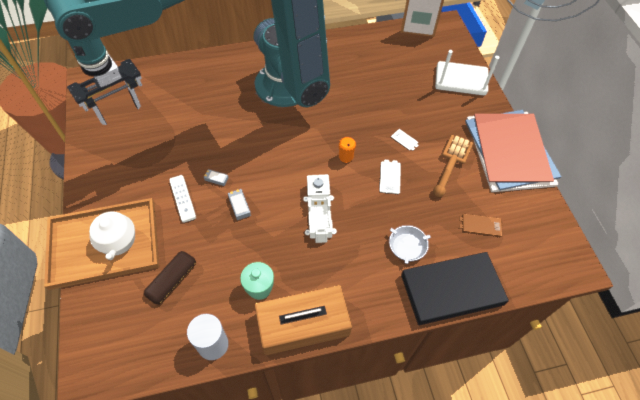

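View pics/side.png

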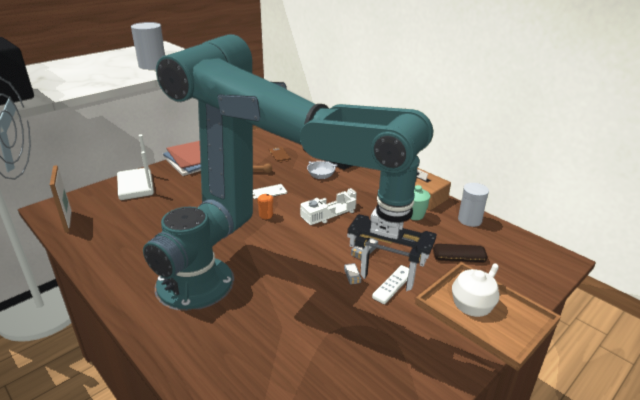

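The scene view shows two pack-like blocks, at (216,177) smaller and (239,204) larger. There are three plates: white at (390,177) larger, white at (404,139) smaller, and brown at (482,225). The controller is at (319,208) with its dial at (318,183). I choose the pack at (239,204) and the cover at (390,177), and check both in a close crop.

```bash
cat > h.py <<'E'
import numpy as np,cv2
from rig import state,optics
def ray(c,uv,z):
    d=c['R'].T@np.linalg.solve(c['intrinsics'],np.array([uv[0],uv[1],1.]));o=-c['R'].T@c['t']
    return o+d*(z-o[2])/d[2]
def proj(c,X):
    p=c['intrinsics']@(c['R']@np.asarray(X)+c['t']);return p[:2]/p[2]
E
python3 - <<'E'
from h import *
im=np.load('pics/scene.npy')
c=optics.calibration('scene')
for n,uv,z in [('pack',(239,204),.024),('small',(216,177),.02),('cover',(390,177),.007),('scover',(404,139),.007),('ctl',(319,208),.04),('dial',(318,183),.065),('tp',(347,141),.08)]: print(n,ray(c,uv,z).round(3))
o=cv2.resize(im[125:250,190:420],None,fx=3.4,fy=3.4,interpolation=cv2.INTER_CUBIC)
cv2.imwrite('pics/crop1.png',o[:,:,::-1])
E
```

```text
pack [ 0.469 -0.229  0.024]
small [ 0.354 -0.284  0.02 ]
cover [0.465 0.246 0.007]
scover [0.331 0.336 0.007]
ctl [ 0.544 -0.002  0.04 ]
dial [0.474 0.011 0.065]
tp [0.352 0.132 0.08 ]
```

View pics/crop1.png

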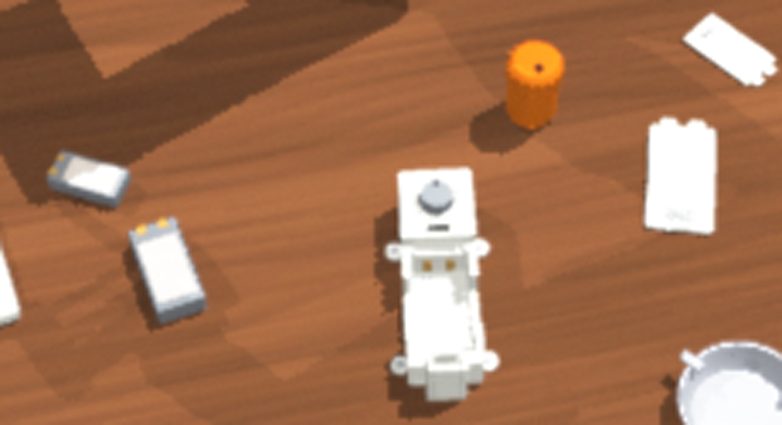

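The crop confirms the choices. The larger pack at (239,204) has its brass contacts towards the image top (robot side). The larger white cover at (390,177) has its tongues up and ribs down. The controller's dial end is up. I'll check the wrist camera geometry next.

Run:
```python
from h import *
s=state();c=optics.calibration('wrist');T=s['tool_rot']
print(c['intrinsics'][0,0],c['intrinsics'][:2,2]);print((c['R']@T).round(3));print((T.T@(-c['R'].T@c['t']-s['eef_pos'])).round(4))
print('look at', ray(c,(320,200),0))
im=np.load('pics/scene.npy');cs=optics.calibration('scene')
def rect(mask,z):
    n,l,st,ce=cv2.connectedComponentsWithStats(mask.astype(np.uint8))
    i=1+st[1:,4].argmax();cnt=cv2.findContours((l==i).astype(np.uint8),0,1)[0][0][:,0]
    P=np.array([ray(cs,p,z)[:2] for p in cnt],np.float32)*1000
    return cv2.minAreaRect(P)
hsv=cv2.cvtColor(im,cv2.COLOR_RGB2HSV)
g=(hsv[...,1]<90)
for n,(a,b,x,y),z in [('pack',(185,225,225,255),.024),('cover',(157,200,375,408),.007)]:
    m=np.zeros(g.shape,bool);m[a:b,x:y]=g[a:b,x:y];print(n,rect(m,z))
```

```text
358.0574193870063 [324.37496679 199.70305218]
[[-0.001  1.     0.001]
 [-0.97  -0.001 -0.243]
 [-0.243 -0.001  0.97 ]]
[ 0.0707  0.0002 -0.1801]
look at [ 0.18531941 -0.51232025  0.        ]
pack ((467.9022521972656, -229.8297882080078), (101.8916015625, 47.309757232666016), 9.208605766296387)
cover ((460.4460754394531, 245.88980102539062), (65.23847198486328, 129.28379821777344), 71.9629135131836)
```

servo_tool(gripper=[9.4, 9.4, 9.4, 9.4, 9.4], xyz=[[3.4, -1.6, 0], [3.4, -1.6, 0], [3.4, -1.6, 0], [3.4, -1.6, 0], [3.4, -1.6, 0]], twist=[[0, 0, 0], [0, 0, 0], [0, 0, 0], [0, 0, 0], [0, 0, 0]])

```text
clock: 0.52
eef_pos: [0.3383, -0.3669, 0.2049]
tool_rot: [[0.923, 0.384, -0.0], [0.384, -0.923, 0.001], [-0.0, -0.001, -1.0]]
contact_force: [0.3, -0.1, -0.1]
width: 0.0937
finger_force: 0.0
```

servo_tool(gripper=[9.4, 9.4, 9.4, 9.4, 9.4], xyz=[[3.4, -1.6, 0], [3.4, -1.6, 0], [3.4, -1.6, 0], [3.4, -1.6, 0], [3.4, -1.6, 0]], twist=[[0, 0, 0], [0, 0, 0], [0, 0, 0], [0, 0, 0], [0, 0, 0]])

```text
clock: 0.93
eef_pos: [0.4646, -0.2275, 0.205]
tool_rot: [[0.923, 0.385, -0.001], [0.385, -0.923, 0.0], [-0.0, -0.0, -1.0]]
contact_force: [0.4, -0.1, -0.3]
width: 0.0939
finger_force: 0.0
```

servo_tool(gripper=[9.4, 9.4, 9.4, 9.4], xyz=[[0, 0, 0], [0, 0, 0], [0, 0, 0], [0, 0, 0]], twist=[[0, 0, 6.8], [0, 0, 6.8], [0, 0, 0], [0, 0, 0]])

```text
clock: 1.27
eef_pos: [0.4637, -0.229, 0.2049]
tool_rot: [[0.987, 0.16, -0.001], [0.16, -0.987, 0.0], [-0.001, -0.001, -1.0]]
contact_force: [-0.1, -0.5, -0.9]
width: 0.094
finger_force: 0.0
```

Run:
```python
from h import *
s=state();c=optics.calibration('wrist');im=optics.read_camera('wrist')
import pickle;pickle.dump((s,c,im),open('pics/w1.pkl','wb'))
print(s['clock'],s['eef_pos'],np.degrees(np.arctan2(s['tool_rot'][1,0],s['tool_rot'][0,0])),s['tool_rot'][:,2])
cv2.imwrite('pics/w1.png',im[:,:,::-1])
```

```text
1.2667 [ 0.46368467 -0.22896222  0.20493395] 9.208434281670781 [-9.33344221e-04  4.81513783e-04 -9.99999449e-01]
```

View pics/w1.png

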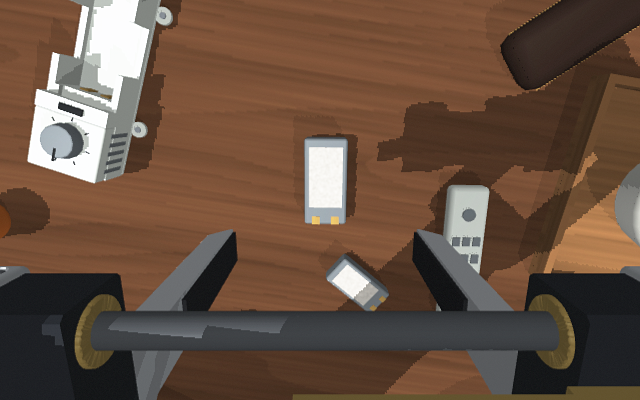

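The wrist view shows the pack at (326,181), nearly aligned with the tool, contacts down at (316,220) and (335,220). The controller is at the upper left with its dial at (62,140). I'll measure the pack.

```bash
cat >> h.py <<'E'
def rect(im,c,box,z,hi=90,vmin=0):
    "minAreaRect (mm, world) of the low-saturation blob in box=(r0,r1,c0,c1)"
    hsv=cv2.cvtColor(im,cv2.COLOR_RGB2HSV);r0,r1,c0,c1=box
    m=np.zeros(im.shape[:2],np.uint8);m[r0:r1,c0:c1]=((hsv[...,1]<hi)&(hsv[...,2]>=vmin))[r0:r1,c0:c1]
    n,l,st,ce=cv2.connectedComponentsWithStats(m);i=1+st[1:,4].argmax()
    cnt=max(cv2.findContours((l==i).astype(np.uint8),0,1)[0],key=len)[:,0]
    return cv2.minAreaRect(np.array([ray(c,p,z)[:2] for p in cnt],np.float32)*1000),st[i]
E
python3 - <<'E'
from h import *
import pickle
s,c,im=pickle.load(open('pics/w1.pkl','rb'))
for v in (60,100): print(rect(im,c,(120,240,285,365),.024,90,v))
for uv in [(305,139),(347,139),(346,224),(305,224)]: print(ray(c,uv,.024))
# controller dial & head top
for uv in [(37,90),(108,108),(97,184),(28,160)]: print('head',ray(c,uv,.052))
print('dial',ray(c,(64,138),.065))
print(s['tool_rot'][:2,:2])
E
```

```text
(((463.5810546875, -229.84092712402344), (90.85777282714844, 43.94296646118164), 8.363988876342773), array([ 304,  136,   44,   88, 3632], dtype=int32))
(((462.5979309082031, -229.67568969726562), (88.96051025390625, 43.33000564575195), 8.363986015319824), array([ 304,  138,   44,   86, 3518], dtype=int32))
[ 0.50244472 -0.20292707  0.024     ]
[ 0.50911381 -0.24426626  0.024     ]
[ 0.42139839 -0.25872679  0.024     ]
[ 0.41448124 -0.21592111  0.024     ]
head [0.50954954 0.03797563 0.052     ]
head [ 0.50392227 -0.02472666  0.052     ]
head [ 0.43163368 -0.01535761  0.052     ]
head [0.44448571 0.04842647 0.052     ]
dial [0.4729264  0.00580269 0.065     ]
[[ 0.98711237  0.16002595]
 [ 0.16002644 -0.98711261]]
```

servo_tool(gripper=[9.4, 9.4, 9.4, 9.4, 9.4], xyz=[[-0.07, 0.07, 3.5], [0, 0, 4], [0, 0, 4], [0, 0, 4], [0, 0, 2]], twist=[[0, 0, 0.8], [0, 0, 0], [0, 0, 0], [0, 0, 0], [0, 0, 0]])

```text
clock: 1.73
eef_pos: [0.4597, -0.2287, 0.025]
tool_rot: [[0.99, 0.144, -0.007], [0.144, -0.99, 0.004], [-0.006, -0.005, -1.0]]
contact_force: [-0.5, -0.2, -0.3]
width: 0.0941
finger_force: 0.0
```

servo_tool(gripper=[9.4, 9.4, 9.4], xyz=[[0, 0, 1], [0, 0, 1], [0, 0, 0]], twist=[[0, 0, 0], [0, 0, 0], [0, 0, 0]])

```text
clock: 1.98
eef_pos: [0.4626, -0.2301, 0.0094]
tool_rot: [[0.99, 0.143, -0.002], [0.143, -0.99, 0.001], [-0.001, -0.001, -1.0]]
contact_force: [0.4, -0.3, -0.2]
width: 0.0943
finger_force: 0.0
```

servo_tool(gripper=[3.5, 3.5, 3.5, 3.5, 3.5], xyz=[[0, 0, 0], [0, 0, 0], [0, 0, 0], [0, 0, 0], [0, 0, 0]], twist=[[0, 0, 0], [0, 0, 0], [0, 0, 0], [0, 0, 0], [0, 0, 0]], force=25)

```text
clock: 2.4
eef_pos: [0.4639, -0.2304, 0.0116]
tool_rot: [[0.99, 0.143, 0.002], [0.143, -0.99, -0.001], [0.002, 0.001, -1.0]]
contact_force: [0.5, -0.9, 0.1]
width: 0.0641
finger_force: 0.0
```

servo_tool(gripper=[3.5, 3.5, 3.5, 3.5, 3.5], xyz=[[0, 0, 0], [0, 0, 0], [0, 0, 0], [0, 0, 0], [0, 0, 0]], twist=[[0, 0, 0], [0, 0, 0], [0, 0, 0], [0, 0, 0], [0, 0, 0]])

```text
clock: 2.82
eef_pos: [0.4633, -0.23, 0.0106]
tool_rot: [[0.99, 0.143, 0.0], [0.143, -0.99, 0.0], [0.0, 0.0, -1.0]]
contact_force: [-0.2, -0.5, 0.8]
width: 0.0437
finger_force: 25.0
```

servo_tool(gripper=[3.5, 3.5, 3.5, 3.5, 3.5], xyz=[[0, 0, -2], [0, 0, -4], [0, 0, -4], [0, 0, -4], [0, 0, -4]], twist=[[0, 0, 0], [0, 0, 0], [0, 0, 0], [0, 0, 0], [0, 0, 0]])

```text
clock: 3.23
eef_pos: [0.4626, -0.2296, 0.1915]
tool_rot: [[0.99, 0.143, -0.001], [0.143, -0.99, 0.001], [-0.001, -0.001, -1.0]]
contact_force: [1.0, 0.0, -1.7]
width: 0.0437
finger_force: 25.0
```

servo_tool(gripper=[3.5, 3.5, 3.5, 3.5, 3.5], xyz=[[0, -3.3, 0], [0, -3.3, 0], [0, -3.3, 0], [0, -3.3, 0], [0, -3.3, 0]], twist=[[0, 0, 0], [0, 0, 0], [0, 0, 0], [0, 0, 0], [0, 0, 0]])

```text
clock: 3.65
eef_pos: [0.4388, -0.0654, 0.1898]
tool_rot: [[0.99, 0.142, -0.001], [0.142, -0.99, 0.0], [-0.001, -0.0, -1.0]]
contact_force: [0.5, 0.2, -1.3]
width: 0.0438
finger_force: 25.0
```

servo_tool(gripper=[3.5, 3.5, 3.5, 3.5, 3.5], xyz=[[0, -3.3, 0], [0, -3.3, 0], [0, 0, 0], [0, 0, 0], [0, 0, 0]], twist=[[0, 0, 0], [0, 0, 0], [0, 0, 7], [0, 0, 7], [0, 0, 1.2]])

```text
clock: 4.07
eef_pos: [0.4297, -0.0006, 0.1899]
tool_rot: [[0.992, -0.123, -0.001], [-0.123, -0.992, -0.0], [-0.001, 0.0, -1.0]]
contact_force: [0.1, 0.2, -2.2]
width: 0.044
finger_force: 25.0
```

servo_tool(gripper=[3.5, 3.5], xyz=[[0, 0, 0], [0, 0, 0]], twist=[[0, 0, 0], [0, 0, 0]])

```text
clock: 4.23
eef_pos: [0.4301, -0.0017, 0.1901]
tool_rot: [[0.993, -0.12, -0.001], [-0.12, -0.993, -0.0], [-0.001, 0.0, -1.0]]
contact_force: [-0.0, 0.3, -1.7]
width: 0.0436
finger_force: 25.0
```

Run:
```python
from h import *
s=state();c=optics.calibration('wrist');im=optics.read_camera('wrist')
import pickle;pickle.dump((s,c,im),open('pics/w2.pkl','wb'))
print(s['clock'],s['eef_pos'],np.degrees(np.arctan2(s['tool_rot'][1,0],s['tool_rot'][0,0])),s['tool_rot'][:,2])
cv2.imwrite('pics/w2.png',im[:,:,::-1])
```

```text
4.2333 [ 0.43008078 -0.00165409  0.19008245] -6.871798133056106 [-7.55679235e-04 -3.04880139e-05 -9.99999714e-01]
```

View pics/w2.png

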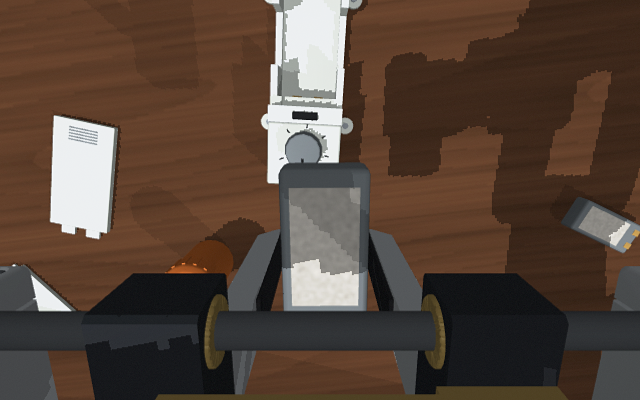

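The pack is held square in the hand. The controller head is at (303,148) and the cover at (84,177), with its ribs up at (83,133) and tongues down at (82,232). The catch end is out of frame, so I'll back off a little to see the whole controller.

servo_tool(gripper=[3.5, 3.5, 3.5, 3.5], xyz=[[-3, 0, -2], [-3, 0, -2], [0, 0, 0], [0, 0, 0]], twist=[[0, 0, 0], [0, 0, 0], [0, 0, 0], [0, 0, 0]])

```text
clock: 4.62
eef_pos: [0.3711, 0.0055, 0.2322]
tool_rot: [[0.993, -0.121, 0.005], [-0.121, -0.993, -0.001], [0.005, 0.0, -1.0]]
contact_force: [-0.4, 0.1, -1.5]
width: 0.0438
finger_force: 25.0
```

Run:
```python
from h import *
s=state();c=optics.calibration('wrist');im=optics.read_camera('wrist')
import pickle;pickle.dump((s,c,im),open('pics/w3.pkl','wb'))
print(s['clock'],s['eef_pos'],np.degrees(np.arctan2(s['tool_rot'][1,0],s['tool_rot'][0,0])),s['tool_rot'][:,2])
r=[20,220,220,420]
cv2.imwrite('pics/w3.png',cv2.resize(im[0:200,220:420],None,fx=3,fy=3,interpolation=cv2.INTER_CUBIC)[:,:,::-1])
print(rect(im,c,(100,280,40,150),.007,60,150))
```

```text
4.6167 [0.37111431 0.00550468 0.23218815] -6.961058501823524 [ 4.92898871e-03 -7.54903628e-04 -9.99987568e-01]
(((445.6769104003906, 253.20425415039062), (59.89927673339844, 91.56661224365234), 70.6871566772461), array([  68,  100,   59,   80, 3939], dtype=int32))
```

View pics/w3.png

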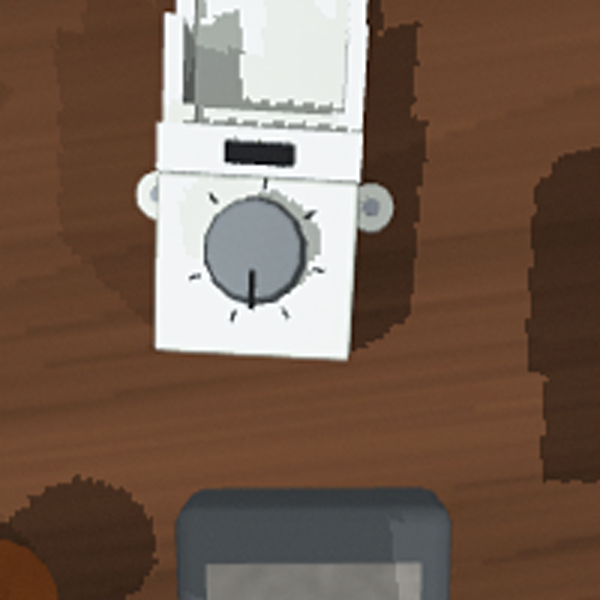

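The crop (3x, origin at pixel (220,0)) shows the head-top corners at about (155,349), (348,360), (158,122) and (363,131). The rocker is at (260,154) and the dial at (255,250). I'll work out the controller pose from these and from the w2 view.

Run:
```python
from h import *
import pickle
from scipy.optimize import least_squares
obs=[]
s,c3,im3=pickle.load(open('pics/w3.pkl','rb'))
f=lambda x,y:(220+(x-1)/3,(y-1)/3)
# left in image = +y
obs+=[(c3,f(155,349),(-98,32,52)),(c3,f(348,360),(-98,-32,52)),(c3,f(158,122),(-29,32,52)),(c3,f(363,131),(-29,-32,52))]
def dark(im,box,thr):
    r0,r1,a,b=box;m=(im[r0:r1,a:b].max(2)<thr).astype(np.uint8)
    n,l,st,ce=cv2.connectedComponentsWithStats(m);i=1+st[1:,4].argmax();return ce[i]+[a,r0]
obs.append((c3,dark(im3,(44,58,290,322),90),(-36.5,0,54)))
s2,c2,im2=pickle.load(open('pics/w2.pkl','rb'))
obs.append((c2,dark(im2,(108,124,285,325),90),(-36.5,0,54)))
g=cv2.cvtColor(im2,cv2.COLOR_RGB2GRAY)
# outer side edges of rim rows in w2
for r in (15,30,45,80,90,100): print(r,g[r,262:285].tolist(),g[r,335:356].tolist())
def W(p,X):
    a=p[2];return np.array([p[0]+(np.cos(a)*X[0]-np.sin(a)*X[1])*1e-3,p[1]+(np.sin(a)*X[0]+np.cos(a)*X[1])*1e-3,X[2]*1e-3])
F=lambda p:np.concatenate([proj(c,W(p,X))-uv for c,uv,X in obs])
r=least_squares(F,[.54,0,-.1]);print(r.x,np.degrees(r.x[2]));print(r.fun.reshape(-1,2).round(2))
cs=optics.calibration('scene')
for X in [(-66,0,65),(104,0,56),(81,0,48.5)]: print(proj(cs,W(r.x,X)))
for X in [(29,0,6),(0,32,40),(0,-32,40),(-21,32,40),(-21,-32,40)]: print(X,W(r.x,X),proj(c2,W(r.x,X)))
```

```text
15 [72, 72, 72, 72, 71, 64, 66, 64, 65, 65, 64, 65, 59, 91, 222, 243, 239, 238, 239, 241, 240, 115, 168] [230, 230, 230, 231, 230, 145, 121, 124, 122, 125, 126, 110, 39, 45, 48, 48, 46, 50, 75, 75, 77]
30 [77, 77, 75, 75, 75, 67, 68, 68, 67, 68, 67, 65, 60, 109, 251, 241, 239, 238, 240, 240, 173, 149, 165] [230, 230, 230, 229, 221, 239, 239, 238, 240, 242, 199, 28, 39, 41, 42, 40, 50, 69, 68, 69, 68]
45 [69, 68, 67, 69, 69, 61, 60, 61, 62, 63, 62, 60, 62, 136, 249, 240, 239, 239, 240, 240, 138, 164, 163] [230, 229, 230, 238, 239, 239, 239, 240, 242, 198, 28, 40, 41, 41, 40, 46, 70, 68, 68, 69, 69]
80 [66, 68, 67, 68, 67, 65, 66, 69, 139, 249, 240, 239, 239, 240, 242, 175, 100, 106, 105, 91, 141, 140, 139] [228, 148, 244, 240, 239, 239, 240, 243, 249, 29, 44, 46, 45, 46, 47, 46, 45, 45, 46, 45, 46]
90 [65, 66, 66, 66, 67, 65, 62, 79, 178, 247, 240, 239, 239, 241, 242, 134, 80, 85, 86, 102, 143, 140, 139] [182, 202, 242, 239, 239, 239, 242, 245, 85, 40, 44, 44, 46, 46, 44, 46, 45, 47, 46, 45, 46]
100 [66, 66, 66, 66, 65, 64, 62, 90, 211, 237, 232, 232, 233, 233, 233, 234, 234, 236, 237, 169, 123, 139, 141] [241, 240, 239, 239, 239, 240, 244, 202, 33, 46, 47, 50, 48, 49, 48, 49, 48, 49, 48, 51, 49]
[ 0.53379518  0.00120046 -0.17291247] -9.907154801834945
[[-0.3   0.06]
 [ 0.51 -0.23]
 [-0.19  0.04]
 [-0.19  0.76]
 [ 0.   -0.37]
 [ 0.16 -0.26]]
[318.12551657 181.565607  ]
[321.57460779 233.7677138 ]
[321.02902731 227.81068452]
(29, 0, 6) [ 0.56236273 -0.00378905  0.006     ] [309.96271228  43.25951395]
(0, 32, 40) [0.53930085 0.03272327 0.04      ] [270.32382729  69.97356994]
(0, -32, 40) [ 0.52828952 -0.03032235  0.04      ] [343.63565436  74.00895301]
(-21, 32, 40) [0.51861401 0.03633636 0.04      ] [269.96161264  95.03465195]
(-21, -32, 40) [ 0.50760267 -0.02670926  0.04      ] [342.09371962  98.9421612 ]
```

servo_tool(gripper=[3.5, 3.5, 3.5, 3.5, 3.5], xyz=[[3.82, -0.28, 1], [3.82, -0.28, 1], [3.82, -0.28, 1], [3.82, -0.28, 1], [3.82, -0.28, 1]], twist=[[0, 0, 0], [0, 0, 0], [0, 0, 0], [0, 0, 0], [0, 0, 0]])

```text
clock: 5.08
eef_pos: [0.5637, -0.0038, 0.1775]
tool_rot: [[0.993, -0.121, -0.003], [-0.121, -0.993, 0.0], [-0.003, 0.0, -1.0]]
contact_force: [0.4, -0.1, -1.3]
width: 0.0438
finger_force: 25.0
```

servo_tool(gripper=[3.5, 3.5, 3.5, 3.5, 3.5], xyz=[[0, 0, 3], [0, 0, 3], [0, 0, 2], [0, 0, 0], [0, 0, 0]], twist=[[0, 0, 3], [0, 0, 0], [0, 0, 0], [0, 0, 0], [0, 0, 0]])

```text
clock: 5.5
eef_pos: [0.5608, -0.0036, 0.0974]
tool_rot: [[0.985, -0.173, -0.006], [-0.173, -0.985, 0.001], [-0.006, 0.0, -1.0]]
contact_force: [-0.1, 0.7, -2.0]
width: 0.0439
finger_force: 25.0
```

Run:
```python
from h import *
s=state();c=optics.calibration('wrist');im=optics.read_camera('wrist')
import pickle;pickle.dump((s,c,im),open('pics/w4.pkl','wb'))
print(s['clock'],s['eef_pos'],np.degrees(np.arctan2(s['tool_rot'][1,0],s['tool_rot'][0,0])),s['tool_rot'][:,2])
cv2.imwrite('pics/w4.png',cv2.resize(im[60:380,200:460],None,fx=1.8,fy=1.8)[:,:,::-1])
```

```text
5.5 [ 0.56077193 -0.00357706  0.09735203] -9.98247122348338 [-6.03833055e-03  5.84869729e-04 -9.99981598e-01]
```

View pics/w4.png

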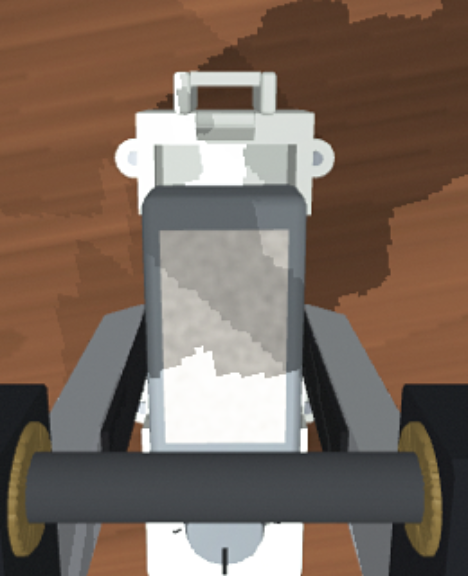

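The pack is centred over the bay. In the crop, the rim corners at (136,112) and (314,112) straddle the pack edges at 143 and 305, and the catch is at (225,125). I'll check the end-wall x before lowering.

Run:
```python
from h import *
import pickle
s,c,im=pickle.load(open('pics/w4.pkl','rb'))
p=[0.53379518,0.00120046,-0.17291247]
R=np.array([[np.cos(p[2]),-np.sin(p[2])],[np.sin(p[2]),np.cos(p[2])]])
f=lambda x,y:(200+x/1.8,60+y/1.8)
for n,uv,z in [('rimL',(136,112),.04),('rimR',(314,112),.04),('inner',(200,144),.04),('cheekL',(175,73),.056),('cheekR',(275,73),.056),('packfar',(225,186),.112)]:
    X=ray(c,f(*uv),z);print(n,(R.T@(X[:2]-p[:2])*1000).round(1))
print('tcp',(R.T@(s['eef_pos'][:2]-p[:2])*1000).round(1))
```

```text
rimL [90.1 31.6]
rimR [ 89.9 -32.5]
inner [78.6  8.7]
cheekL [103.2  16.1]
cheekR [103.2 -17. ]
packfar [74.1 -0.3]
tcp [27.4 -0.1]
```

servo_tool(gripper=[3.5, 3.5, 3.5, 3.5, 3.5], xyz=[[0, 0, 2.5], [0, 0, 2.5], [0, 0, 2.2], [0, 0, 0], [0, 0, 0]], twist=[[0, 0, 0], [0, 0, 0], [0, 0, 0], [0, 0, 0], [0, 0, 0]])

```text
clock: 5.97
eef_pos: [0.5624, -0.0036, 0.0294]
tool_rot: [[0.985, -0.173, 0.001], [-0.173, -0.985, -0.0], [0.001, 0.0, -1.0]]
contact_force: [0.6, 0.3, -1.3]
width: 0.0436
finger_force: 25.0
```

servo_tool(gripper=[3.5, 3.5, 3.5, 3.5], xyz=[[0, 0, 0.6], [0, 0, 0.5], [0, 0, 0], [0, 0, 0]], twist=[[0, 0, 0], [0, 0, 0], [0, 0, 0], [0, 0, 0]])

```text
clock: 6.3
eef_pos: [0.5624, -0.0035, 0.0182]
tool_rot: [[0.985, -0.173, 0.001], [-0.173, -0.985, -0.0], [0.001, 0.0, -1.0]]
contact_force: [-0.1, -0.0, -1.6]
width: 0.0437
finger_force: 25.0
```

servo_tool(gripper=[3.5, 3.5, 3.5], xyz=[[0, 0, 0.13], [0, 0, 0], [0, 0, 0]], twist=[[0, 0, 0], [0, 0, 0], [0, 0, 0]])

```text
clock: 6.55
eef_pos: [0.5623, -0.0035, 0.0166]
tool_rot: [[0.985, -0.173, 0.001], [-0.173, -0.985, -0.0], [0.001, 0.0, -1.0]]
contact_force: [0.3, -1.1, -0.4]
width: 0.0437
finger_force: 25.0
```

servo_tool(gripper=[7, 7, 7, 7], xyz=[[0, 0, 0], [0, 0, 0], [0, 0, 0], [0, 0, 0]], twist=[[0, 0, 0], [0, 0, 0], [0, 0, 0], [0, 0, 0]])

```text
clock: 6.88
eef_pos: [0.5622, -0.0035, 0.0164]
tool_rot: [[0.985, -0.173, 0.001], [-0.173, -0.985, -0.0], [0.001, 0.0, -1.0]]
contact_force: [-0.1, 0.4, -1.0]
width: 0.0669
finger_force: 0.0
```

servo_tool(gripper=[7, 7, 7, 7, 7], xyz=[[0, 0, -1.5], [0, 0, -3], [0, 0, -4], [0, 0, -4], [0, 0, -4]], twist=[[0, 0, 0], [0, 0, 0], [0, 0, 0], [0, 0, 0], [0, 0, 0]])

```text
clock: 7.3
eef_pos: [0.5615, -0.0034, 0.1828]
tool_rot: [[0.985, -0.173, -0.001], [-0.173, -0.985, -0.0], [-0.001, 0.0, -1.0]]
contact_force: [0.7, -0.6, 0.3]
width: 0.0696
finger_force: 0.0
```

servo_tool(gripper=[9, 9, 9], xyz=[[0, 0, -2], [0, 0, 0], [0, 0, 0]], twist=[[0, 0, 0], [0, 0, 0], [0, 0, 0]])

```text
clock: 7.55
eef_pos: [0.5628, -0.0035, 0.2028]
tool_rot: [[0.985, -0.173, 0.004], [-0.173, -0.985, -0.001], [0.004, -0.0, -1.0]]
contact_force: [-0.4, 1.0, -0.8]
width: 0.0867
finger_force: 0.0
```

Run:
```python
from h import *
s=state();c=optics.calibration('wrist');im=optics.read_camera('wrist')
import pickle;pickle.dump((s,c,im),open('pics/w5.pkl','wb'))
print(s['clock'],s['eef_pos'],np.degrees(np.arctan2(s['tool_rot'][1,0],s['tool_rot'][0,0])),s['tool_rot'][:,2])
o=np.hstack([cv2.resize(im[80:360,230:420],None,fx=2,fy=2),cv2.resize(im[80:360,0:190],None,fx=2,fy=2)])
cv2.imwrite('pics/w5.png',o[:,:,::-1])
```

```text
7.55 [ 0.56276016 -0.00353281  0.20282727] -9.979701550931864 [ 3.71007417e-03 -5.12019311e-04 -9.99992987e-01]
```

View pics/w5.png

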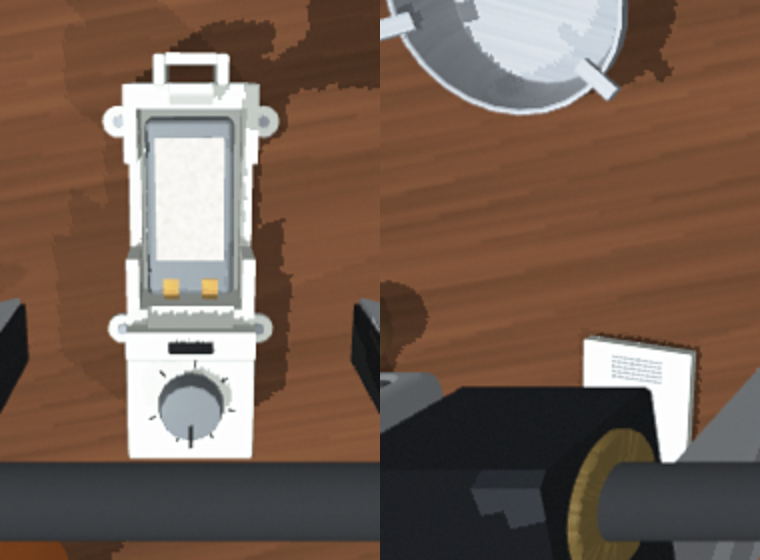

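The pack lies in the bay with its brass contacts at the head end, (172,287) and (210,287) in the crop. Next is the cover; I'll measure it from the w2 view.

Run:
```python
from h import *
import pickle
s,c,im=pickle.load(open('pics/w2.pkl','rb'))
r,st=rect(im,c,(100,250,40,135),.006,60,150);print(r,st)
b=cv2.boxPoints(r);print(b)
print(np.array([ray(c,u,.007)[:2] for u in [(54,115),(118,126),(83,133)]]))
s=state();T=s['tool_rot']
d=np.array([r[0][0],r[0][1],0])/1000-s['eef_pos'];print(s['eef_pos'],T.T@d)
```

```text
((460.37310791015625, 248.81134033203125), (60.043174743652344, 122.00653839111328), 70.71713256835938) [  50  115   65  124 6519]
[[392.87805 240.6192 ]
 [508.04    200.32872]
 [527.86816 257.00348]
 [412.7062  297.29395]]
[[0.52742443 0.2555814 ]
 [0.50942304 0.19562903]
 [0.50694774 0.23212807]]
[ 0.56167409 -0.00344339  0.20046935] [-0.14335073 -0.23091638  0.20052554]
```

servo_tool(gripper=[9.2, 9.2, 9.2, 9.2, 9.2], xyz=[[-1.97, -3.28, 0], [-1.97, -3.28, 0], [-1.97, -3.28, 0], [-1.97, -3.28, 0], [-1.97, -3.28, 0]], twist=[[0, 0, 0], [0, 0, 0], [0, 0, 0], [0, 0, 0], [0, 0, 0]])

```text
clock: 8.02
eef_pos: [0.4911, 0.1761, 0.1977]
tool_rot: [[0.985, -0.174, -0.006], [-0.174, -0.985, -0.001], [-0.005, 0.002, -1.0]]
contact_force: [0.1, 0.8, -0.4]
width: 0.0919
finger_force: 0.0
```

servo_tool(gripper=[9.2, 9.2, 9.2, 9.2, 9.2], xyz=[[-1.97, -3.28, 0], [-1.97, -3.28, 0], [0, 0, 3], [0, 0, 0], [0, 0, 0]], twist=[[0, 0, 0], [0, 0, 0], [0, 0, 4.6], [0, 0, 4.6], [0, 0, 0]])

```text
clock: 8.43
eef_pos: [0.4628, 0.2464, 0.1659]
tool_rot: [[0.945, -0.328, -0.009], [-0.328, -0.945, -0.004], [-0.007, 0.007, -1.0]]
contact_force: [0.6, 0.8, -0.5]
width: 0.0921
finger_force: 0.0
```

servo_tool(gripper=[9.2, 9.2], xyz=[[0, 0, 0], [0, 0, 0]], twist=[[0, 0, 0], [0, 0, 0]])

```text
clock: 8.6
eef_pos: [0.4659, 0.2462, 0.1704]
tool_rot: [[0.945, -0.328, -0.001], [-0.328, -0.945, -0.001], [-0.001, 0.001, -1.0]]
contact_force: [0.4, 0.6, 0.1]
width: 0.0919
finger_force: 0.0
```

Run:
```python
from h import *
s=state();c=optics.calibration('wrist');im=optics.read_camera('wrist')
import pickle;pickle.dump((s,c,im),open('pics/w6.pkl','wb'))
print(s['clock'],s['eef_pos'],np.degrees(np.arctan2(s['tool_rot'][1,0],s['tool_rot'][0,0])),s['tool_rot'][:,2])
r,st=rect(im,c,(60,330,240,410),.006,60,150);print(r,st)
a=np.radians(r[2]-90) if r[1][1]>r[1][0] else np.radians(r[2])
o=np.array(r[0])/1000+.005*np.array([np.cos(a),np.sin(a)]);print('cover origin',o,np.degrees(a))
print('tool delta mm',(s['tool_rot'].T[:2,:2]@(o-s['eef_pos'][:2])*1000).round(1))
cv2.imwrite('pics/w6.png',cv2.resize(im[60:330,220:430],None,fx=2,fy=2)[:,:,::-1])
```

```text
8.6 [0.46589686 0.24617883 0.17041561] -19.11805344660936 [-1.13010130e-03 -5.69094882e-04 -9.99999200e-01]
((460.08380126953125, 248.0802001953125), (60.408790588378906, 121.9035873413086), 70.8180160522461) [ 293  127   64  122 7244]
cover origin [0.4648062  0.24643735] -19.181983947753906
tool delta mm [-1.1  0.1]
```

View pics/w6.png

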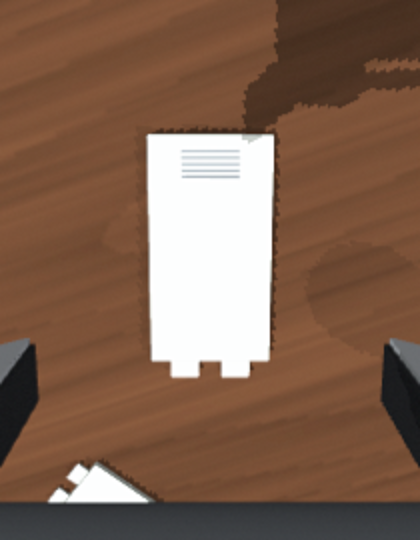

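The cover sits square between the fingers, ribs away (210,165 in the crop) and tongues near (185,368 and 235,368). The TCP is about 1 mm from its middle, so I'll descend.

servo_tool(gripper=[9.2, 9.2, 9.2, 9.2, 9.2], xyz=[[0, 0, 4], [0, 0, 4], [0, 0, 4], [0, 0, 3], [0, 0, 1]], twist=[[0, 0, 0], [0, 0, 0], [0, 0, 0], [0, 0, 0], [0, 0, 0]])

```text
clock: 9.07
eef_pos: [0.4627, 0.2446, 0.0061]
tool_rot: [[0.944, -0.329, -0.008], [-0.329, -0.944, -0.003], [-0.007, 0.006, -1.0]]
contact_force: [-1.1, 0.2, 0.1]
width: 0.0922
finger_force: 0.0
```

servo_tool(gripper=[9.2, 9.2, 9.2, 9.2], xyz=[[0, 0, 0.4], [0, 0, 0], [0, 0, 0], [0, 0, 0]], twist=[[0, 0, 0], [0, 0, 0], [0, 0, 0], [0, 0, 0]])

```text
clock: 9.4
eef_pos: [0.4682, 0.2473, 0.01]
tool_rot: [[0.944, -0.329, 0.005], [-0.329, -0.944, 0.002], [0.004, -0.003, -1.0]]
contact_force: [-1.1, 0.6, 0.6]
width: 0.0918
finger_force: 0.0
```

servo_tool(gripper=[9.2, 9.2, 9.2], xyz=[[0, 0, 0], [0, 0, 0], [0, 0, 0]], twist=[[0, 0, 0], [0, 0, 0], [0, 0, 0]])

```text
clock: 9.65
eef_pos: [0.4666, 0.2469, 0.0082]
tool_rot: [[0.945, -0.328, 0.002], [-0.328, -0.945, 0.001], [0.001, -0.001, -1.0]]
contact_force: [0.7, -0.1, 0.4]
width: 0.092
finger_force: 0.0
```

servo_tool(gripper=[9.2, 9.2, 9.2, 9.2], xyz=[[0, 0, 0.3], [0, 0, 0.25], [0, 0, 0], [0, 0, 0]], twist=[[0, 0, 0], [0, 0, 0], [0, 0, 0], [0, 0, 0]])

```text
clock: 9.98
eef_pos: [0.4655, 0.2464, 0.0011]
tool_rot: [[0.945, -0.328, -0.001], [-0.328, -0.945, -0.001], [-0.001, 0.001, -1.0]]
contact_force: [-0.2, 0.3, 0.7]
width: 0.0918
finger_force: 0.0
```

servo_tool(gripper=[5, 5, 5, 5, 5], xyz=[[0, 0, 0], [0, 0, 0], [0, 0, 0], [0, 0, 0], [0, 0, 0]], twist=[[0, 0, 0], [0, 0, 0], [0, 0, 0], [0, 0, 0], [0, 0, 0]], force=35)

```text
clock: 10.4
eef_pos: [0.466, 0.2466, 0.0017]
tool_rot: [[0.945, -0.329, 0.0], [-0.329, -0.945, -0.0], [0.0, 0.0, -1.0]]
contact_force: [0.1, -0.3, 0.6]
width: 0.0623
finger_force: 0.0
```

servo_tool(gripper=[5, 5, 5], xyz=[[0, 0, 0], [0, 0, 0], [0, 0, 0]], twist=[[0, 0, 0], [0, 0, 0], [0, 0, 0]])

```text
clock: 10.65
eef_pos: [0.466, 0.2465, 0.0017]
tool_rot: [[0.944, -0.329, 0.0], [-0.329, -0.944, -0.0], [0.0, 0.0, -1.0]]
contact_force: [-0.6, -0.5, -0.5]
width: 0.0596
finger_force: 35.0
```

servo_tool(gripper=[5, 5, 5, 5, 5], xyz=[[0, 0, -2], [0, 0, -3.5], [0, 0, -4], [0, 0, -2], [2.7, 2.9, 0]], twist=[[0, 0, 0], [0, 0, 0], [0, 0, 0], [0, 0, 0], [0, 0, 0]])

```text
clock: 11.07
eef_pos: [0.4837, 0.2162, 0.1235]
tool_rot: [[0.947, -0.321, 0.011], [-0.321, -0.947, 0.008], [0.008, -0.011, -1.0]]
contact_force: [0.9, 0.6, -0.4]
width: 0.0594
finger_force: 35.0
```

servo_tool(gripper=[5, 5, 5, 5, 5], xyz=[[2.7, 2.9, 0], [2.7, 2.9, 0], [2.7, 2.9, 0], [2.7, 2.9, 0], [2.7, 2.9, 0]], twist=[[0, 0, 0], [0, 0, 0], [0, 0, 0], [0, 0, 0], [0, 0, 0]])

```text
clock: 11.48
eef_pos: [0.5621, 0.0273, 0.1165]
tool_rot: [[0.945, -0.328, -0.0], [-0.328, -0.945, 0.0], [-0.0, -0.0, -1.0]]
contact_force: [0.1, 0.4, -1.0]
width: 0.0598
finger_force: 35.0
```

servo_tool(gripper=[5, 5, 5, 5, 5], xyz=[[2.7, 2.9, 0], [0, 0, 0], [0, 0, 0], [0, 0, 0], [0, 0, 0]], twist=[[0, 0, 0], [0, 0, -4.6], [0, 0, -4.6], [0, 6, 0], [0, 6, 0]])

```text
clock: 11.9
eef_pos: [0.5792, -0.0082, 0.1156]
tool_rot: [[0.963, -0.175, 0.207], [-0.171, -0.985, -0.037], [0.211, 0.0, -0.978]]
contact_force: [-0.1, -0.8, -0.6]
width: 0.0593
finger_force: 35.0
```

servo_tool(gripper=[5, 5, 5, 5, 5], xyz=[[0, 0, 0], [0, 0, 0], [0, 0, 0], [0, 0, 0], [0, 0, 0]], twist=[[0, 0, 0], [0, 0, 0], [0, 0, 0], [0, 0, 0], [0, 0, 0]])

```text
clock: 12.32
eef_pos: [0.5796, -0.0075, 0.1181]
tool_rot: [[0.963, -0.173, 0.206], [-0.17, -0.985, -0.036], [0.21, -0.0, -0.978]]
contact_force: [-0.2, 0.6, -0.5]
width: 0.0592
finger_force: 35.0
```

```bash
cat >> h.py <<'E'
def cf(s):
    "TCP and tool axes in the controller frame (mm, deg)"
    p=[.5337,.0008];a=-.1729;R=np.array([[np.cos(a),-np.sin(a),0],[np.sin(a),np.cos(a),0],[0,0,1]])
    X=R.T@(s['eef_pos']-[p[0],p[1],0])*1000;T=R.T@s['tool_rot']
    return X,T
E
python3 - <<'E'
from h import *
s=state();X,T=cf(s);print(s['clock'],X.round(1),T.round(4),s['contact_force'],s['width'])
print('yaw',np.degrees(np.arctan2(T[1,0],T[0,0])),'pitch',np.degrees(np.arcsin(T[2,0])))
print('to pre-insert, tool axes mm',(T.T@([44.95,0,56.7]-X)).round(1))
c=optics.calibration('side');im=optics.read_camera('side')
u=proj(c,s['eef_pos']).astype(int);print(u)
cv2.imwrite('pics/s1.png',cv2.resize(im[u[1]-60:u[1]+50,u[0]-90:u[0]+90],None,fx=4,fy=4,interpolation=cv2.INTER_CUBIC)[:,:,::-1])
E
```

```text
12.3167 [ 46.7  -0.3 118.1] [[ 9.778e-01 -1.300e-03  2.096e-01]
 [-1.300e-03 -1.000e+00 -2.000e-04]
 [ 2.096e-01 -1.000e-04 -9.778e-01]] [-0.23538713  0.5781667  -0.48252002] 0.059160012921221854
yaw -0.0763652478825556 pitch 12.101397964640507
to pre-insert, tool axes mm [-14.6  -0.2  59.6]
[340 178]
```

View pics/s1.png

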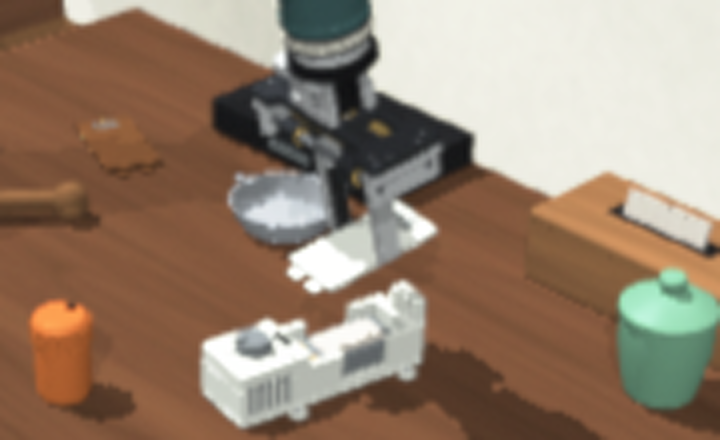

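The side view shows the cover gripped at mid-length and tilted nose down, with tongues at crop (300,275) and free end at (420,220). I'll compare this with the predicted corners to check for slip in the grip.

Run:
```python
from h import *
s=state();c=optics.calibration('side');T=s['tool_rot']
M=T@np.diag([1,-1,-1])
u=proj(c,s['eef_pos']).astype(int)
im=cv2.imread('pics/s1.png')
for X in [(-66.5,20,3),(-66.5,6,3),(-66.5,-20,3),(-66.5,-6,3),(-56.5,30,7),(-56.5,-30,7),(56.5,30,7),(56.5,-30,7),(-56.5,-30,0),(56.5,-30,0)]:
    P=s['eef_pos']+M@(np.array(X)-[1.2,0,1.7])/1000
    q=(proj(c,P)-[u[0]-90,u[1]-60])*4+1.5;print(X,q.round(0))
    cv2.circle(im,tuple(int(v) for v in q),3,(0,0,255),-1)
cv2.imwrite('pics/s1b.png',cv2.resize(im[180:310,260:460],None,fx=4,fy=4))
```

```text
(-66.5, 20, 3) [286. 265.]
(-66.5, 6, 3) [295. 273.]
(-66.5, -20, 3) [313. 286.]
(-66.5, -6, 3) [303. 279.]
(-56.5, 30, 7) [289. 252.]
(-56.5, -30, 7) [329. 282.]
(56.5, 30, 7) [394. 195.]
(56.5, -30, 7) [436. 223.]
(-56.5, -30, 0) [330. 289.]
(56.5, -30, 0) [437. 229.]
```

View pics/s1b.png

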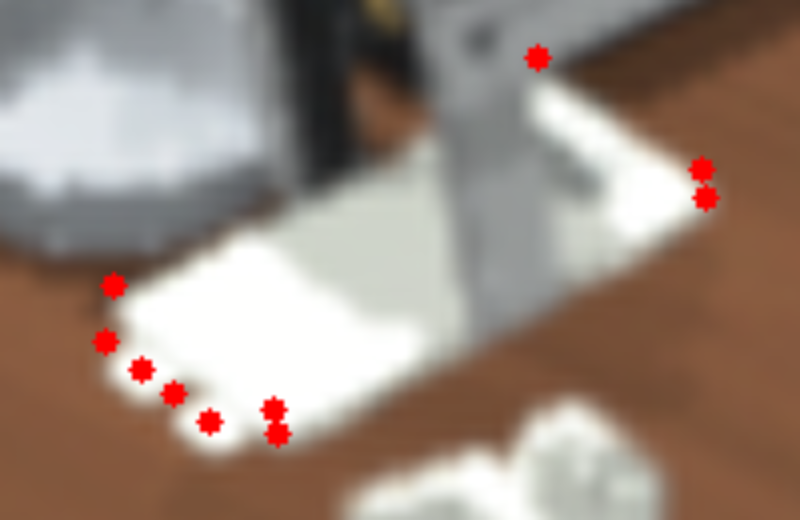

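The red dots sit a uniform ~1 px high at both ends, which is calibration offset rather than slip. I'll go to pre-insert.

servo_tool(gripper=[5, 5, 5, 5, 5], xyz=[[-1.45, -0.02, 2], [0, 0, 2], [0, 0, 1.5], [0, 0, 0], [0, 0, 0]], twist=[[0, 0, 0], [0, 0, 0], [0, 0, 0], [0, 0, 0], [0, 0, 0]])

```text
clock: 12.78
eef_pos: [0.5751, -0.0066, 0.0592]
tool_rot: [[0.964, -0.173, 0.203], [-0.17, -0.985, -0.036], [0.206, 0.0, -0.979]]
contact_force: [0.2, 0.2, -0.1]
width: 0.0591
finger_force: 35.0
```

servo_tool(gripper=[5, 5, 5], xyz=[[0, 0, 0], [0, 0, 0], [0, 0, 0]], twist=[[0, 0, 0], [0, 0, 0], [0, 0, 0]])

```text
clock: 13.03
eef_pos: [0.5762, -0.0067, 0.0616]
tool_rot: [[0.963, -0.173, 0.208], [-0.169, -0.985, -0.036], [0.211, -0.0, -0.978]]
contact_force: [-1.0, 0.3, -0.5]
width: 0.0592
finger_force: 35.0
```

Run:
```python
from h import *
s=state();X,T=cf(s);print(s['clock'],X.round(1),s['contact_force'],s['width'])
print('yaw',np.degrees(np.arctan2(T[1,0],T[0,0])),'pitch',np.degrees(np.arcsin(T[2,0])))
print('to pre-insert, tool axes mm',(T.T@([44.95,0,56.7]-X)).round(1))
```

```text
13.0333 [43.2 -0.1 61.6] [-0.95927964  0.32257019 -0.53506465] 0.059203346075863174
yaw -0.0772381953238204 pitch 12.163878198048955
to pre-insert, tool axes mm [ 0.7 -0.1  5.2]
```

servo_tool(gripper=[5, 5, 5, 5], xyz=[[0.07, 0, 0.3], [0, 0, 0.2], [0, 0, 0], [0, 0, 0]], twist=[[0, 0, 0], [0, 0, 0], [0, 0, 0], [0, 0, 0]])

```text
clock: 13.37
eef_pos: [0.5766, -0.0069, 0.0549]
tool_rot: [[0.963, -0.173, 0.204], [-0.17, -0.985, -0.036], [0.207, 0.0, -0.978]]
contact_force: [-0.2, -0.2, -1.6]
width: 0.0591
finger_force: 35.0
```

servo_tool(gripper=[5, 5, 5, 5, 5], xyz=[[-0.3, 0, 0], [-0.3, 0, 0], [-0.2, 0, 0], [0, 0, 0], [0, 0, 0]], twist=[[0, 0, 0], [0, 0, 0], [0, 0, 0], [0, 0, 0], [0, 0, 0]])

```text
clock: 13.78
eef_pos: [0.5689, -0.0054, 0.0535]
tool_rot: [[0.963, -0.173, 0.205], [-0.169, -0.985, -0.036], [0.208, 0.0, -0.978]]
contact_force: [0.4, 0.6, -0.0]
width: 0.0592
finger_force: 35.0
```

Run:
```python
from h import *
s=state();X,T=cf(s);print(s['clock'],X.round(1),s['contact_force'],s['width'])
print('pitch',np.degrees(np.arcsin(T[2,0])))
print('to inserted, tool axes mm',(T.T@([29.3,0,53.4]-X)).round(1))
c=optics.calibration('side');im=optics.read_camera('side')
u=proj(c,s['eef_pos']).astype(int)
cv2.imwrite('pics/s2.png',cv2.resize(im[u[1]-40:u[1]+35,u[0]-60:u[0]+50],None,fx=7,fy=7,interpolation=cv2.INTER_CUBIC)[:,:,::-1])
```

```text
13.7833 [35.7 -0.1 53.5] [ 0.38790645  0.63232621 -0.01549825] 0.05915300449587992
pitch 12.00546301701276
to inserted, tool axes mm [-6.3 -0.1 -1.2]
```

View pics/s2.png

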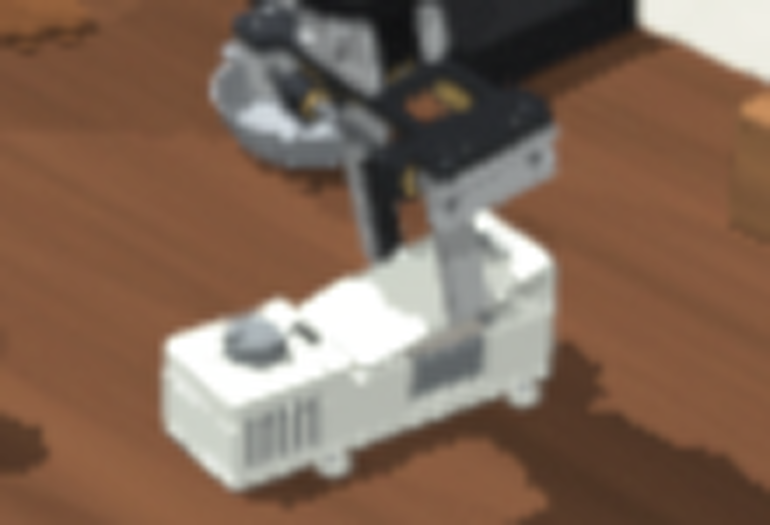

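The tongues are entering the slot beside the head, (300,310) in the crop, with no contact force, so I'll continue.

servo_tool(gripper=[5, 5, 5, 5, 5], xyz=[[-0.2, 0, -0.1], [-0.2, 0, 0], [-0.1, 0, 0], [0, 0, 0], [0, 0, 0]], twist=[[0, 0, 0], [0, 0, 0], [0, 0, 0], [0, 0, 0], [0, 0, 0]])

```text
clock: 14.25
eef_pos: [0.564, -0.0046, 0.0534]
tool_rot: [[0.963, -0.173, 0.205], [-0.169, -0.985, -0.036], [0.208, 0.0, -0.978]]
contact_force: [-1.2, -0.5, -0.5]
width: 0.0592
finger_force: 35.0
```

Run:
```python
from h import *
s=state();X,T=cf(s);print(s['clock'],X.round(1),s['contact_force'],s['width'])
print('pitch',np.degrees(np.arcsin(T[2,0])))
print('to inserted, tool axes mm',(T.T@([29.3,0,53.4]-X)).round(1))
```

```text
14.25 [30.7 -0.1 53.4] [-1.16926364 -0.52695548 -0.52068743] 0.059189305851795854
pitch 11.999777266244415
to inserted, tool axes mm [-1.4 -0.1 -0.3]
```

servo_tool(gripper=[5, 5, 5, 5, 5], xyz=[[-0.13, 0, 0], [-0.05, 0, 0.2], [-0.05, 0, 0.2], [0, 0, 0], [0, 0, 0]], twist=[[0, 0, 0], [0, -1.9, 0], [0, -1.9, 0], [0, 0, 0], [0, 0, 0]])

```text
clock: 14.67
eef_pos: [0.5627, -0.0043, 0.0492]
tool_rot: [[0.975, -0.173, 0.141], [-0.172, -0.985, -0.025], [0.143, -0.0, -0.99]]
contact_force: [-0.8, -0.1, 1.7]
width: 0.0593
finger_force: 35.0
```

Run:
```python
from h import *
s=state();X,T=cf(s);print(s['clock'],X.round(1),s['contact_force'],s['width'],s['finger_force'])
print('pitch',np.degrees(np.arcsin(T[2,0])))
print('to, tool axes mm',(T.T@([29.0,0,49.2]-X)).round(1))
```

```text
14.6667 [29.5 -0.1 49.2] [-0.79575449 -0.12757997  1.65573328] 0.05929343821666915 35.00071406364441
pitch 8.210642830462492
to, tool axes mm [-0.5 -0.1 -0.1]
```

servo_tool(gripper=[6.8, 7.4, 7.4, 7.4, 7.4], xyz=[[0, 0, 0], [0, 0, 0], [0, 0, 0], [0, 0, 0], [0, 0, -0.5]], twist=[[0, 0, 0], [0, 0, 0], [0, 0, 0], [0, 0, 0], [0, 0, 0]])

```text
clock: 15.08
eef_pos: [0.561, -0.0042, 0.0529]
tool_rot: [[0.975, -0.173, 0.139], [-0.172, -0.985, -0.025], [0.141, 0.0, -0.99]]
contact_force: [-0.8, -0.6, 0.0]
width: 0.0738
finger_force: 0.0
```

servo_tool(gripper=[7.4, 7.4, 7.4, 7.4, 7.4], xyz=[[0, 0, -2], [0, 0, -3.5], [0, 0, -3.5], [0, 0, 0], [0, 0, 0]], twist=[[0, 0, 0], [0, 0, 0], [0, 0, 0], [0, -4.1, 0], [0, -4.1, 0]])

```text
clock: 15.5
eef_pos: [0.5505, -0.0019, 0.1484]
tool_rot: [[0.985, -0.173, 0.007], [-0.173, -0.985, -0.001], [0.007, -0.001, -1.0]]
contact_force: [-0.3, -0.3, -0.3]
width: 0.0738
finger_force: 0.0
```

servo_tool(gripper=[0, 0, 0, 0, 0], xyz=[[0, 0, 0], [0, 0, 0], [0, 0, 0], [0, 0, 0], [0, 0, 0]], twist=[[0, 0, 0], [0, 0, 0], [0, 0, 0], [0, 0, 0], [0, 0, 0]])

```text
clock: 15.92
eef_pos: [0.5485, -0.0019, 0.1427]
tool_rot: [[0.985, -0.173, -0.0], [-0.173, -0.985, -0.0], [-0.0, 0.0, -1.0]]
contact_force: [-0.1, -0.7, 1.1]
width: 0.0441
finger_force: 0.0
```

Run:
```python
from h import *
s=state();X,T=cf(s);print(s['clock'],X.round(1),s['contact_force'],s['width'])
print('pitch',np.degrees(np.arcsin(T[2,0])))
print('to above press, tool axes mm',(T.T@([64,0,80]-X)).round(1))
c=optics.calibration('wrist');im=optics.read_camera('wrist')
import pickle;pickle.dump((s,c,im),open('pics/w7.pkl','wb'))
g=cv2.cvtColor(im,cv2.COLOR_RGB2GRAY)
# cover sides at several rows; predicted corners of tilted cover
p=[.5337,.0008];a=-.1729;R=np.array([[np.cos(a),-np.sin(a),0],[np.sin(a),np.cos(a),0],[0,0,1]])
for n,P in [('free top L',(84,30,62)),('free top R',(84,-30,62)),('head L',(-29,32,52)),('head R',(-29,-32,52))]:
    print(n,proj(c,R@np.array(P)/1000+[p[0],p[1],0]).round(0))
cv2.imwrite('pics/w7.png',cv2.resize(im[60:380,200:450],None,fx=1.8,fy=1.8)[:,:,::-1])
```

```text
15.9167 [ 1.500e+01 -1.000e-01  1.427e+02] [-0.0770976  -0.65162837  1.09194466] 0.04412086089902728
pitch -0.011637951679228759
to above press, tool axes mm [49.  -0.2 62.7]
free top L [282. 112.]
free top R [367. 112.]
head L [285. 256.]
head R [364. 256.]
```

I have now viewed 12 pictures, two over the allowed 10, so from here I check by numbers only. First, whether the cover is hooked squarely, judged from its ribs.

Run:
```python
from h import *
import pickle
s,c,im=pickle.load(open('pics/w7.pkl','rb'))
g=cv2.cvtColor(im,cv2.COLOR_RGB2GRAY).astype(int)
p=[.5337,.0008];a=-.1729;R=np.array([[np.cos(a),-np.sin(a),0],[np.sin(a),np.cos(a),0],[0,0,1]])
th=np.radians(8)
def W(X,x0=28,z0=47.2):
    x,y,z=X;return R@np.array([x0+x*np.cos(th)-z*np.sin(th),y,z0+x*np.sin(th)+z*np.cos(th)])/1000+[p[0],p[1],0]
for X in [(36,0,7),(49,0,7),(56.5,30,7),(56.5,-30,7),(0,30,7),(0,-30,7),(-50,30,7),(-50,-30,7)]: print(X,proj(c,W(X)).round(1))
print('col324',g[95:165,324].tolist())
for r in (125,145,215,235): print(r,'L',g[r,272:296].tolist(),'R',g[r,352:378].tolist())
```

```text
(36, 0, 7) [324.4 142.4]
(49, 0, 7) [324.4 124.5]
(56.5, 30, 7) [282.  113.9]
(56.5, -30, 7) [366.7 113.7]
(0, 30, 7) [285.4 188.7]
(0, -30, 7) [363.6 188.6]
(-50, 30, 7) [288.  245.9]
(-50, -30, 7) [361.2 245.8]
col324 [41, 39, 42, 41, 42, 43, 37, 60, 224, 249, 247, 247, 248, 239, 236, 212, 183, 112, 105, 207, 248, 248, 247, 247, 247, 247, 247, 248, 251, 205, 147, 228, 250, 227, 157, 201, 250, 213, 153, 171, 248, 243, 169, 171, 248, 232, 162, 140, 246, 248, 246, 246, 247, 247, 247, 246, 246, 246, 246, 246, 246, 246, 246, 246, 246, 246, 246, 247, 246, 246]
125 L [217, 249, 243, 242, 242, 242, 243, 224, 184, 174, 187, 238, 249, 247, 247, 247, 247, 247, 247, 247, 247, 247, 247, 247] R [172, 171, 172, 172, 171, 172, 171, 172, 172, 172, 171, 172, 171, 170, 149, 155, 148, 170, 178, 178, 176, 175, 176, 179, 166, 43]
145 L [67, 68, 68, 70, 69, 69, 71, 71, 69, 67, 71, 145, 252, 249, 247, 247, 247, 247, 247, 247, 247, 247, 247, 247] R [172, 171, 172, 172, 172, 172, 172, 172, 173, 172, 172, 173, 173, 129, 48, 53, 55, 54, 55, 54, 55, 54, 53, 53, 53, 52]
215 L [71, 72, 72, 72, 72, 71, 72, 73, 72, 72, 72, 69, 84, 183, 248, 242, 247, 247, 246, 246, 246, 246, 247, 247] R [246, 246, 246, 246, 246, 246, 246, 246, 247, 249, 215, 102, 44, 50, 49, 48, 49, 52, 50, 51, 50, 51, 51, 52, 51, 51]
235 L [95, 94, 96, 94, 95, 97, 97, 16, 16, 14, 25, 62, 70, 116, 253, 239, 243, 247, 246, 247, 246, 247, 246, 246] R [246, 246, 246, 246, 246, 246, 246, 247, 248, 233, 168, 38, 48, 48, 40, 13, 16, 18, 37, 89, 97, 95, 95, 96, 95, 95]
```

The ribs (rows 125–142), sides and free edge all match the hooked, square prediction within 1 px. Now the press: move over press_point with the fingers shut.

servo_tool(gripper=[0, 0, 0, 0, 0], xyz=[[2.5, 0, 0], [2.4, 0, 0], [0, 0, 2], [0, 0, 2], [0, 0, 2]], twist=[[0, 0, 0], [0, 0, 0], [0, 0, 0], [0, 0, 0], [0, 0, 0]])

```text
clock: 16.38
eef_pos: [0.5979, -0.0106, 0.0826]
tool_rot: [[0.985, -0.173, 0.001], [-0.173, -0.985, -0.0], [0.001, -0.0, -1.0]]
contact_force: [-0.8, 0.2, -0.1]
width: 0.0066
finger_force: 0.0
```

servo_tool(gripper=[0, 0, 0, 0], xyz=[[0, 0, 0], [0, 0, 0], [0, 0, 0], [0, 0, 0]], twist=[[0, 0, 0], [0, 0, 0], [0, 0, 0], [0, 0, 0]])

```text
clock: 16.72
eef_pos: [0.5986, -0.0106, 0.0852]
tool_rot: [[0.985, -0.173, 0.004], [-0.173, -0.985, -0.001], [0.004, -0.0, -1.0]]
contact_force: [0.8, -0.4, -0.9]
width: 0.0002
finger_force: 0.0
```

Run:
```python
from h import *
s=state();X,T=cf(s);print(s['clock'],X.round(1),s['contact_force'],s['width'])
```

```text
16.7167 [65.9 -0.1 85.2] [ 0.79012294 -0.39925452 -0.86303422] 0.0002232714752273896
```

servo_tool(gripper=[0, 0, 0, 0, 0], xyz=[[-0.1, 0, 1.2], [0, 0, 0.8], [0, 0, 0], [0, 0, 0], [0, 0, 0]], twist=[[0, 0, 0], [0, 0, 0], [0, 0, 0], [0, 0, 0], [0, 0, 0]])

```text
clock: 17.13
eef_pos: [0.5964, -0.0104, 0.0628]
tool_rot: [[0.985, -0.173, -0.0], [-0.173, -0.985, -0.0], [-0.0, 0.0, -1.0]]
contact_force: [-0.4, -0.0, 0.3]
width: 0.0004
finger_force: 0.0
```

servo_tool(gripper=[0, 0, 0], xyz=[[0, 0, 0.3], [0, 0, 0.2], [0, 0, 0]], twist=[[0, 0, 0], [0, 0, 0], [0, 0, 0]])

```text
clock: 17.38
eef_pos: [0.5973, -0.0105, 0.0589]
tool_rot: [[0.985, -0.173, 0.002], [-0.173, -0.985, -0.0], [0.002, 0.0, -1.0]]
contact_force: [-0.1, -0.2, 2.1]
width: 0.0006
finger_force: 1.1
```

Contact is at about z = 59 mm, as expected. I'll press in small steps.

servo_tool(gripper=[0, 0, 0, 0], xyz=[[0, 0, 0.15], [0, 0, 0.15], [0, 0, 0.15], [0, 0, 0]], twist=[[0, 0, 0], [0, 0, 0], [0, 0, 0], [0, 0, 0]])

```text
clock: 17.72
eef_pos: [0.5976, -0.0105, 0.0557]
tool_rot: [[0.985, -0.173, 0.003], [-0.173, -0.985, -0.001], [0.003, 0.0, -1.0]]
contact_force: [-0.2, -0.8, 6.8]
width: 0.0003
finger_force: 3.5
```

servo_tool(gripper=[0, 0, 0], xyz=[[0, 0, 0.15], [0, 0, 0.15], [0, 0, 0]], twist=[[0, 0, 0], [0, 0, 0], [0, 0, 0]])

```text
clock: 17.97
eef_pos: [0.5978, -0.0106, 0.0517]
tool_rot: [[0.985, -0.173, 0.004], [-0.173, -0.985, -0.001], [0.004, -0.0, -1.0]]
contact_force: [1.0, 0.1, 2.7]
width: 0.0003
finger_force: 1.5
```

servo_tool(gripper=[0, 0, 0], xyz=[[0, 0, 0.2], [0, 0, 0.15], [0, 0, 0]], twist=[[0, 0, 0], [0, 0, 0], [0, 0, 0]])

```text
clock: 18.22
eef_pos: [0.5971, -0.0105, 0.0473]
tool_rot: [[0.985, -0.173, 0.001], [-0.173, -0.985, -0.0], [0.001, 0.0, -1.0]]
contact_force: [1.2, -0.7, 4.8]
width: 0.0002
finger_force: 2.3
```

servo_tool(gripper=[0, 0, 0], xyz=[[0, 0, 0.1], [0, 0, 0.05], [0, 0, 0]], twist=[[0, 0, 0], [0, 0, 0], [0, 0, 0]])

```text
clock: 18.47
eef_pos: [0.5972, -0.0105, 0.0472]
tool_rot: [[0.985, -0.173, 0.002], [-0.173, -0.985, -0.0], [0.002, 0.0, -1.0]]
contact_force: [-0.5, -0.3, 9.8]
width: 0.0006
finger_force: 4.8
```

servo_tool(gripper=[0, 0, 0, 0], xyz=[[0, 0, 0.15], [0, 0, 0.15], [0, 0, 0], [0, 0, 0]], twist=[[0, 0, 0], [0, 0, 0], [0, 0, 0], [0, 0, 0]])

```text
clock: 18.8
eef_pos: [0.5972, -0.0105, 0.0471]
tool_rot: [[0.985, -0.173, 0.003], [-0.173, -0.985, -0.001], [0.003, 0.0, -1.0]]
contact_force: [-5.1, 0.8, 19.9]
width: 0.0005
finger_force: 10.0
```

The contact is solid at z = 47.1 mm under 20 N, so the cover is seated. I'll retreat straight up and check.

servo_tool(gripper=[0, 0, 0, 0, 0], xyz=[[0, 0, -1], [0, 0, -3], [-2, 0, -3], [-2, 0, -3], [-1, 0, 0]], twist=[[0, 0, 0], [0, 0, 0], [0, 0, 0], [0, 0, 0], [0, 0, 0]])

```text
clock: 19.22
eef_pos: [0.5485, -0.0015, 0.1483]
tool_rot: [[0.985, -0.173, 0.008], [-0.173, -0.985, -0.001], [0.008, -0.001, -1.0]]
contact_force: [0.3, -0.1, 0.6]
width: 0.0004
finger_force: 0.0
```

servo_tool(gripper=[0, 0, 0, 0, 0], xyz=[[0, 0, 0], [0, 0, 0], [0, 0, 0], [0, 0, 0], [0, 0, 0]], twist=[[0, 0, 0], [0, 0, 0], [0, 0, 0], [0, 0, 0], [0, 0, 0]])

```text
clock: 19.63
eef_pos: [0.5469, -0.0017, 0.1405]
tool_rot: [[0.985, -0.173, -0.004], [-0.173, -0.985, 0.0], [-0.004, 0.0, -1.0]]
contact_force: [-0.5, -1.1, 0.2]
width: 0.0006
finger_force: 0.0
```

Run:
```python
from h import *
s=state();X,T=cf(s);print(s['clock'],X.round(1),s['contact_force'])
c=optics.calibration('wrist');im=optics.read_camera('wrist')
g=cv2.cvtColor(im,cv2.COLOR_RGB2GRAY).astype(int)
p=[.5337,.0008];a=-.1729;R=np.array([[np.cos(a),-np.sin(a),0],[np.sin(a),np.cos(a),0],[0,0,1]])
for th,x0,z0 in [(0,27.5,40),(8,28,47.2)]:
    t=np.radians(th)
    W=lambda X:R@np.array([x0+X[0]*np.cos(t)-X[2]*np.sin(t),X[1],z0+X[0]*np.sin(t)+X[2]*np.cos(t)])/1000+[p[0],p[1],0]
    print(th,[proj(c,W(X)).round(1).tolist() for X in [(36,0,7),(49,0,7),(45,30,7),(45,-30,7)]])
r=int(proj(c,R@np.array([75,0,47])/1000+[p[0],p[1],0])[1]);u=int(proj(c,W((36,0,7)))[0])
print(r-10,g[r-10:r+60,u-8:u+8].mean(1).astype(int).tolist())
# bystanders: image change against the first scene picture
b=optics.read_camera('scene');a0=np.load('pics/scene.npy')
d=np.abs(a0.astype(int)-b).max(2)
for n,(x,y) in dict(tp=(347,145),ash=(409,243),cup=(257,281),roller=(453,170),handset=(182,198),case=(170,277)).items():
    w=d[y-14:y+14,x-12:x+12];print(n,np.median(w),(w>40).mean().round(2))
```

```text
19.6333 [ 13.4  -0.2 140.5] [-0.4640706  -1.11073566  0.21604295]
0 [[324.1, 137.5], [324.1, 119.9], [284.0, 125.5], [364.2, 125.3]]
8 [[324.1, 140.0], [324.1, 121.9], [282.0, 127.6], [366.2, 127.4]]
111 [232, 231, 240, 255, 255, 254, 254, 255, 255, 207, 209, 255, 255, 220, 173, 255, 255, 220, 173, 255, 255, 236, 181, 255, 255, 236, 182, 250, 255, 255, 254, 254, 254, 254, 254, 254, 254, 254, 254, 254, 254, 254, 254, 254, 254, 254, 254, 254, 254, 254, 254, 254, 254, 254, 254, 254, 254, 254, 254, 254, 254, 254, 254, 254, 254, 254, 254, 254, 254, 254]
tp 19.0 0.37
ash 1.0 0.0
cup 3.0 0.0
roller 4.0 0.0
handset 2.0 0.0
case 2.0 0.0
```

Run:
```python
from h import *
b=optics.read_camera('scene');a0=np.load('pics/scene.npy')
for im in (a0,b):
    h=cv2.cvtColor(im,cv2.COLOR_RGB2HSV);m=((h[...,0]<18)&(h[...,1]>215)&(h[...,2]>110));m[:125]=0;m[170:]=0;m[:,:325]=0;m[:,370:]=0
    y,x=np.nonzero(m);print(len(x),x.mean(),y.mean(),x.min(),x.max(),y.min())
c=optics.calibration('wrist');im=optics.read_camera('wrist');g=cv2.cvtColor(im,cv2.COLOR_RGB2GRAY).astype(int)
p=[.5337,.0008];a=-.1729;R=np.array([[np.cos(a),-np.sin(a),0],[np.sin(a),np.cos(a),0],[0,0,1]])
q=lambda *P:proj(c,R@np.array(P)/1000+[p[0],p[1],0])
for x in (70,0,-20):
    l=q(x,30,47);rr=q(x,-30,47);k=int(round(l[1]))
    print(x,l.round(1),rr.round(1),g[k,int(l[0])-6:int(l[0])+8].tolist(),g[k,int(rr[0])-6:int(rr[0])+8].tolist())
```

```text
230 346.1391304347826 151.54782608695652 339 354 138
40 344.025 146.45 340 354 138
70 [284.4 129.5] [364.  129.4] [248, 228, 210, 211, 245, 255, 254, 253, 254, 254, 254, 254, 254, 254] [211, 211, 211, 212, 211, 211, 194, 212, 184, 157, 150, 177, 192, 211]
0 [287.  218.4] [361.9 218.3] [88, 88, 88, 84, 105, 230, 255, 249, 255, 254, 254, 254, 254, 254] [254, 254, 254, 254, 254, 255, 255, 177, 129, 56, 61, 62, 62, 61]
-20 [287.7 241.9] [361.3 241.7] [109, 126, 125, 119, 158, 255, 255, 253, 254, 254, 254, 254, 254, 254] [254, 254, 254, 254, 255, 255, 204, 180, 124, 127, 128, 124, 102, 68]
```

The cover's edges fit the seated pose. The toothpick holder keeps the same pixel extents (columns 340–354, top row 138) and is only shaded by the arm.

```bash
python3 -c "
from rig import job;print(job.job_done())"
```

```text
the job is handed in; nothing more can be done
None
```

I handed the job in at about 20 s: by my measurements the pack lies in the bay with its contacts to the dial end, the cover is closed under the catch after a 20 N press and the bystanders are unmoved; no verdict came back, and I viewed 12 pictures, two over the limit of 10.

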